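Re-cup the filings trap and hold its hatch shut

ROBOT

A 6-joint arm with a two-finger parallel gripper is mounted at the origin on a cart in front of the work surface, level with it; the furniture and walls round the work are solid. World frame = base frame: x ahead of the robot, y to its left, z up, the work surface at z = 0. Lengths are in mm, angles in degrees, forces in N, time in s.
With the tool pointing down it reaches from about 350 to 875 mm from the base axis. Payload 4.2 kg.
Tool frame: the origin (TCP) lies at the very end of the fingers, on their centre line; the grasp point (between the pads) lies 19 mm behind it; z points along the fingers, y is the direction in which the jaws open and shut (so a half turn about z gives the same grasp; the last joint's range is limited). The gripper opens to 87 mm and grips with 3 to 60 N. Pads are 19 mm wide; open, the fingers measure 117 mm over their backs; the gripper's body (75 mm by 190 mm) begins 51 mm behind the grasp point.
Start: joints at [91.364, 22.042, 0.453, 0, -68.411, -14.817], TCP at [145.374, 607.837, 222.55] pointing down, gripper open.
Joint ranges: [-179.83, 179.83], [-69.29, 118.12], [-61.27, 80.66], [-181.25, 117.63], [-171.15, -9.14], [-177.46, 177.46]. Speed limits (degrees/s): [159.86, 159.86, 180, 180, 180, 180].

INTERFACE

Orientations are given as a 3x3 rotation matrix whose columns are the frame's x, y, z axes.
In Python, from plant import robot, optics gives the robot as it stands.
- The arm moves only by the tool servo_tool, never from a script. Its argument "rows" is a list of rows, each a list of 2 entries, a list of its own where there are three numbers: the shift along the tool's x, y, z in units of 40 mm (1.0 is 40 mm), then the turn, a rotation vector about the tool's x, y, z in units of 6 degrees (1.0 is 6 degrees). A call has 1 to 20 rows; each row shifts and turns the commanded pose from where the row before left it, along the tool's axes as they then stand; what a row does not reach is not made up. A row lasts 1/10 s, in which the tool goes at most 50 mm and 8.59 degrees, less where a joint would pass 70% of its speed; a pose out of reach is approached as far as the arm can. A call is refused whole if a number of a shift passes 1 or a number of a turn 1, either way. A call with a gripper value outside its range is refused whole. "claw" is the finger opening in mm, from 0 to 87, set as the call begins (left out, the last holds). The fingers move at their own pace and stop on an object; "grip_force" is the grip in N (left out, the last holds). Time passes only in rows, so rows that do not move let the fingers close. It gives the time, the measured TCP pose, the force and the opening at its end, in the units of the state.
- robot.get_state(): the state, without advancing time (a new reading comes with each control period).
- optics.capture(name): name is "side" or "top" or "wrist"; returns the picture (420x560x3 uint8, red, green, blue); there is no depth.
- optics.calibration(name): a dict with "fx", "fy", "cx", "cy" (pixels), "R" (3x3) and "t" (3): a world point X has camera coordinates R X + t. Camera axes: x right, y down, z forward; pixel columns grow to the right and rows downward; lengths in mm; the calibration is good to about 2 mm. A picture is of the moment at which its call begins: read the wrist's pose just before it. calibration takes no time and is no camera call; for the wrist camera it gives the pose at the moment of the call.
- robot.finish_job(): hands the job in, once; it reports no verdict.
The state is a dict: "t": time; "q": joint angles; "joint_velocities": joint speeds; "joint_torque": joint torques, N m; "eef_pos": TCP position; "tool_rot": TCP orientation; "force": force on the tool from outside, world axes, zero at the start; "moment": the same for the moment, N m; "width": opening from 0.0 (shut) to 1.0 (fully open).
Only numpy, scipy, OpenCV 4.12 (cv2) and the standard library are available. Lean on these libraries where they do the work, as an engineer would, in place of code of your own. Each camera call takes 0.05 s, during which the arm holds its last target. There are 200 camera calls.

TASK

Nest the loose brass catch cup into the identical cup seated in the well of the filings trap and let go of it, then slide the blue hatch all the way to the right over the well. After that, turn the orange quarter-turn fastener on the hatch until its wing lines up with the two white marks, so that the cross pin under it is in line with its slot, and only then press the hatch down fully onto the gasket. Finish while still holding the hatch pressed down (it springs up if let go); leave the flux cup, ring clamp and tweezers alone.

Things in the scene. Friction and masses are not known exactly. Their poses are not given: they have to be found in the camera images.
- trap: Fixed grey filings trap, 140 (x) x 236 (y) x 58 mm high, turned by some yaw; origin at the centre of its underside, x points away from its front, y to its left. Its right half has an open well, x -34 to 66 mm, y -114 to -14 mm, floor at z 7 mm, rim at z 58 mm; the left half is closed. Behind it stands a fixed wooden fence 162 mm high. A level aluminium strip (the land), top at z 58 mm, runs along the front.
- seated_cup_mid (a point): Centre, half-way up, of the brass cup fixed in the middle of the well: same shape as the loose cup, upright, underside 7 mm and rim 43 mm above the worktop. Axes parallel to the trap's. The loose cup when nested stands 12 mm higher (rim at 55 mm), with about 1 mm of side play; the taper centres it.
- loose_cup_mid (a point): Centre, half-way up, of the loose brass cup that stands on the worktop to the left of the trap: round, tapered, 36 mm high, with a straight grip band of 47 mm diameter round its top 10 mm, 26 mm at the foot, wall 2 mm, floor 12 mm thick, about 60 g; z is its upward axis. It can be gripped across this band; 26 mm are free beside it in the well.
- hatch_top (a point): Centre of the top of the blue hatch, a plate 140 mm (trap x) x 108 mm (trap y) x 5 mm that rides above the trap on a slide; top 70 mm above the worktop when raised, 64 mm when pressed down. Axes parallel to the trap's. It is drawn along by the fastener's wing or pushed at its edge.
- hatch_slide (a joint): Slide of the hatch along the trap's own y, in m: 0 = home over the well, against its stop at the right; 0.112 = fully open to the left; starts at 0.10 to 0.112. About 1.5 N of friction; it stays where it is left.
- hatch (a joint): Travel of the hatch straight down, in m: 0 = raised by springs, 0.006 = fully down on the frame. The springs push up with about 2 N at the top and 8 N at the bottom, so it must be held down. The fastener's cross pin rides on the land and blocks this unless the hatch is home and the fastener aligned (within about 0.15 rad); then the pin drops into its slot.
- fastener (a joint): Angle of the fastener, in rad, positive anticlockwise from above, relative to the trap: 0 = aligned, wing along the trap's own y, in line with the two white marks on the hatch. Starts at 0.9 to 1.4 (wing across the marks), so it is turned clockwise; no stop at 0 (it goes on to -0.6 while the hatch is raised); stays where it is left (friction 0.03 N m).
- wing (a point): Middle of the fastener's orange wing, on the turning axis, 85 mm above the worktop when raised: an upright bar 44 mm long (its own y), 12 mm wide (its x, grip across it from above) and 21 mm high, from 4.5 to 25 mm above the hatch's top. It lies 18 mm behind the hatch's front edge, half-way along the hatch's y, and moves with the hatch.
- receptacle (a point): Middle of the slot in the land, at its top (58 mm above the worktop): 28 mm long along the trap's y, 9 mm wide; the cross pin, along the wing, is 24 x 5 mm. The fastener's axis stands above this point when the hatch is home. Axes parallel to the trap's.
- flux_cup: Bystander: small dark cup, 28 mm across, 17 mm high, origin at the centre of its underside; to be left alone.
- ring_clamp: Bystander: wooden ring clamp 22 x 120 x 22 mm lying behind the loose cup, long along its y, origin at the centre of its underside; to be left alone.
- tweezers: Bystander: red and steel tweezers 19 x 150 x 9 mm lying in front, left of the trap, long along their y, origin at the centre of the underside; to be left alone.
Not all that is in view belongs to the job. What is meant by the part that bears loose_cup_mid is not pink or red, and is the smaller of those in its own colour.

How it is judged (in metres and radians):
On the way, in this order (a step that is already met when the one before it is completed fails the run):
1. the loose cup is nested upright in the seated cup and let go (horizontal distance between loose_cup_mid and seated_cup_mid below 0.004 m and z of loose_cup_mid in the frame of seated_cup_mid between 0.008 and 0.0155 m and angle between loose_cup_mid's own z axis and vertical below 0.1 rad and contact force between the fingers and loose_cup below 0.05 N and value of joint hatch_slide above 0.02 m), for 0.2 s.
2. the hatch is slid home over the well, the fastener not yet aligned (value of joint hatch_slide below 0.0025 m and horizontal distance between loose_cup_mid and seated_cup_mid below 0.004 m and z of loose_cup_mid in the frame of seated_cup_mid between 0.008 and 0.0155 m and angle between loose_cup_mid's own z axis and vertical below 0.1 rad and value of joint fastener above 0.25 rad), for 0.1 s.
3. the fastener is turned into line with its slot (value of joint hatch_slide below 0.0025 m and value of joint fastener between -0.17 and 0.17 rad), for 0.1 s.
At the end, for the whole second after the job is handed in: The loose cup stands nested and upright in the seated cup (centres within 4 mm sideways, 8 to 15.5 mm above it), the hatch is home (within 2.5 mm), the fastener aligned (within 0.2 rad), and the robot is holding the hatch pressed down by at least 4.5 of its 6 mm, with more than 1 N of contact (horizontal distance between loose_cup_mid and seated_cup_mid below 0.004 m and z of loose_cup_mid in the frame of seated_cup_mid between 0.008 and 0.0155 m and angle between loose_cup_mid's own z axis and vertical below 0.1 rad and value of joint hatch_slide below 0.0025 m and value of joint fastener between -0.2 and 0.2 rad and value of joint hatch above 0.0045 m and contact force between any of the fingers, the arm and hatch above 1 N); the arm keeps its last pose, push and grip.
It fails at once if flux cup: disturbed (moved by more than 15 mm) (distance of flux_cup from where it was at the start of the episode above 0.015 m).
It fails at once if wooden ring clamp: disturbed (moved by more than 15 mm) (distance of ring_clamp from where it was at the start of the episode above 0.015 m).
It fails at once if tweezers: disturbed (moved by more than 15 mm) (distance of tweezers from where it was at the start of the episode above 0.015 m).
It also fails if it takes over 61 s, if anything falls off the work surface, if the arm or the gripper's body presses on something with over 40 N, if the wrist force passes 120 N, or if a joint passes its speed limit or range.

## Working session

There is one attempt and no reset: what is moved stays moved. The work goes in short steps, Python scripts to look and compute and a tool call to move; the robot and the scene stay as the last step left them, time stands still between calls to the robot, and variables do not carry over. Pictures are saved under pics/ and viewed, about 8 in all and at most 12, crops included, and the job is handed in when it is done.

Besides the shell and the picture viewer there is one more tool, called after "Emit:" as name(argument=value, ...) on one line, values as JSON. servo_tool: Moves the arm, as the interface text tells. Its arguments: {"type":"object","properties":{"rows":{"type":"array","items":{"type":"array"}},"claw":{"type":"number"},"grip_force":{"type":"number"}},"required":["rows"]}

```bash
mkdir -p pics; ls; python3 - <<'E'
from plant import robot, optics
import cv2, numpy as np
s=robot.get_state(); print(s)
ims=[]
for n in("top","side"):
    im=optics.capture(n); cv2.imwrite(f"pics/{n}0.png",im[...,::-1]); 
    c=optics.calibration(n); print(n,{k:np.round(v,4).tolist() for k,v in c.items()})
im=cv2.imread("pics/top0.png"); cv2.imwrite("pics/top0b.png",cv2.resize(im,(784,588),interpolation=cv2.INTER_CUBIC))
E
```

```text
pics
{'t': 0.0, 'q': array([ 9.13623057e+01,  2.20925580e+01,  3.77897760e-01, -2.86206647e-02,
       -6.84108963e+01, -1.48147433e+01]), 'joint_velocities': array([-0.07278897,  0.01919902, -0.03085741, -0.01664413,  0.01014622,
        0.09844781]), 'joint_torque': array([-1.21837405e-05, -3.90664852e+01,  1.87406623e+01,  4.21976477e+00,
        1.09374206e-02, -1.94520958e-04]), 'eef_pos': array([145.2615601 , 607.25336923, 221.42877885]), 'tool_rot': array([[ 9.72520503e-01, -2.32816885e-01, -4.12252358e-04],
       [-2.32817223e-01, -9.72518017e-01, -2.20175397e-03],
       [ 1.11682655e-04,  2.23723033e-03, -9.99997491e-01]]), 'force': array([-0.81225726,  0.13639438,  0.11870897]), 'moment': array([ 1.38709561e-02,  8.97272606e-05, -2.45900756e-02]), 'width': 1.0011791194551014}
top {'fx': 429.773, 'fy': 429.773, 'cx': 273.6021, 'cy': 217.8746, 'R': [[-0.0162, -0.9998, -0.013], [-0.9955, 0.0174, -0.0927], [0.0929, 0.0115, -0.9956]], 't': [-119.0934, 545.6289, 1025.2713]}
side {'fx': 446.098, 'fy': 446.098, 'cx': 277.2587, 'cy': 207.3583, 'R': [[-0.9988, 0.0439, -0.0229], [0.0358, 0.3219, -0.9461], [-0.0341, -0.9457, -0.3231]], 't': [541.2104, 113.7134, 805.8746]}
```

View pics/top0b.png

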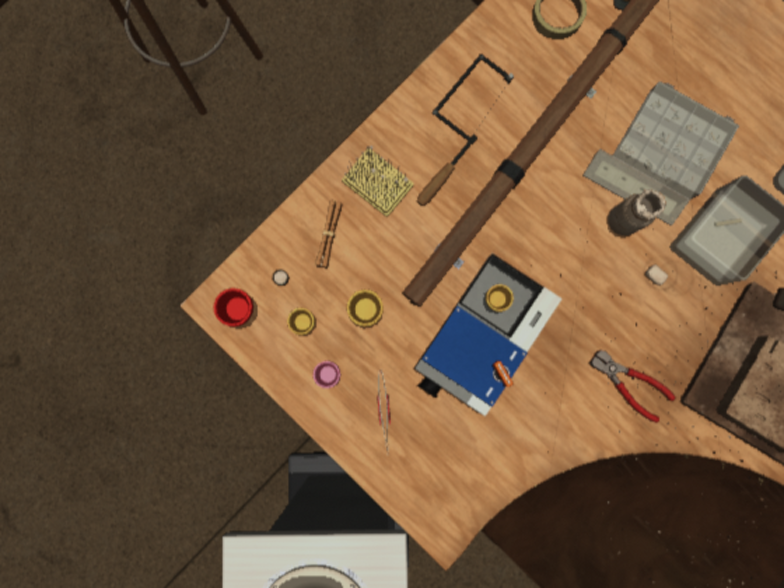

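View pics/side0.png

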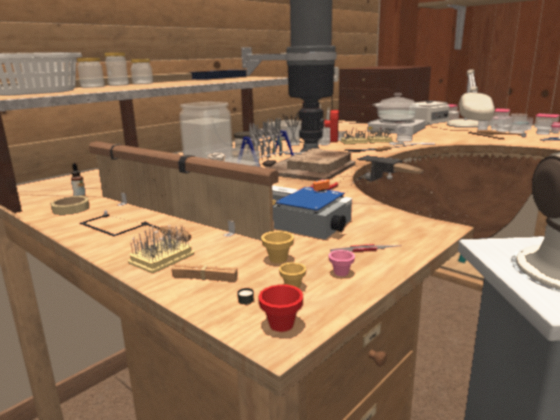

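Candidates for the loose cup in the top view (784 px scale) are the small brass cup (301,321), the large brass cup (365,308), red (233,306), pink (327,374) and the seated cup (499,298). I choose the small brass one at (301,321) and will check it in a crop.

```bash
cat > h.py <<'E'
from plant import robot, optics
import cv2, numpy as np
def ray(n,uv,z,c=None):
    c=c or optics.calibration(n); R=np.array(c["R"]);t=np.array(c["t"])
    d=R.T@np.array([(uv[0]-c["cx"])/c["fx"],(uv[1]-c["cy"])/c["fy"],1]); o=-R.T@t
    return o+d*(z-o[2])/d[2]
def proj(n,X,c=None):
    c=c or optics.calibration(n); p=np.array(c["R"])@X+np.array(c["t"])
    return np.array([c["fx"]*p[0]/p[2]+c["cx"],c["fy"]*p[1]/p[2]+c["cy"]])
E
python3 - <<'E'
import cv2
im=cv2.imread("pics/top0.png")
a=cv2.resize(im[175:300,285:405],None,fx=4.7,fy=4.7,interpolation=cv2.INTER_CUBIC)
b=cv2.resize(im[190:280,185:225],None,fx=5,fy=5,interpolation=cv2.INTER_CUBIC)
import numpy as np
o=np.zeros((590,a.shape[1]+b.shape[1],3),np.uint8);o[:a.shape[0],:a.shape[1]]=a;o[:b.shape[0],a.shape[1]:]=b
print(o.shape,a.shape);cv2.imwrite("pics/crop1.png",o)
E
```

```text
(590, 764, 3) (588, 564, 3)
```

View pics/crop1.png

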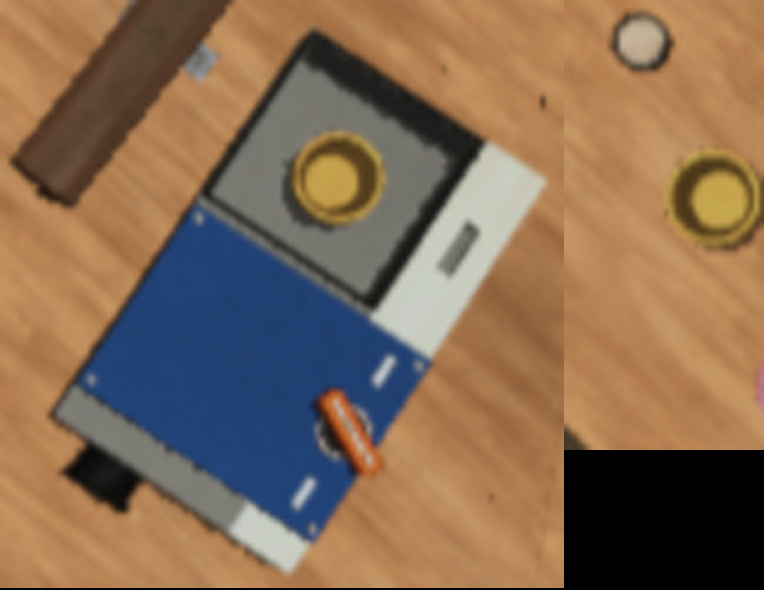

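```bash
python3 - <<'E'
from h import *
A=lambda u,v:(u/4.7+285,v/4.7+175); B=lambda u,v:((u-564)/5+185,v/5+190)
g=lambda p,z:ray("top",p,z)[:2]
corn=[g(A(*p),58) for p in[(315,31),(546,181),(290,573),(52,414)]]
loc=np.array([[70,-118],[-70,-118],[-70,118],[70,118]],float)
# rigid fit
P=np.array(corn);pc=P.mean(0);lc=loc
H=(lc).T@(P-pc);U,S,Vt=np.linalg.svd(H);R=(U@Vt).T
print("corners",P.round(1).tolist(),"yaw",np.degrees(np.arctan2(R[1,0],R[0,0])),"res",(P-pc-lc@R.T).round(1).tolist(),"det",np.linalg.det(R))
T=lambda p:(pc+R@np.array(p,float)).round(1)
print("origin",pc.round(1),"well centre pred",T([16,-64]),"seated meas",g(A(339,177),43).round(1),g(A(339,177),43)-T([16,-64]))
print("slot pred",T([-52,-64]),"meas",g(A(459,249),58).round(1))
hp=[g(A(*p),70) for p in[(198,203),(430,358),(312,540),(75,384)]]
print("hatch local",[(R.T@(p-pc)).round(1).tolist() for p in hp])
print("wing world", (g(A(332,398),95)+g(A(366,468),95))/2, "local",R.T@((g(A(332,398),95)+g(A(366,468),95))/2-pc))
d=R.T@(g(A(332,398),95)-g(A(366,468),95));print("wing ang",np.degrees(np.arctan2(-d[0],d[1])))
print("loose",g(B(716,199),36))
print("flux",g(B(640,42),17))
for n,p,z in[("fence end",(413,300),162),("fence2",(405,292),162),("clamp a",(337,202),22),("clamp b",(322,265),22),("bigcup",(365,308),45),("pink",(327,374),30),("tw a",(381,372),9),("tw b",(387,448),9)]: print(n,g((p[0]/1.4,p[1]/1.4),z).round(0))
print("fence local",[(R.T@(g(A(*p),162)-pc)).round(0).tolist() for p in[(70,205),(12,160),(235,0)]])
print(optics.calibration("wrist"))
E
```

```text
corners [[623.8, -316.5], [545.5, -429.6], [353.3, -295.2], [433.3, -179.5]] yaw 54.83701196483774 res [[-2.0, -0.6], [0.4, 0.8], [1.1, -0.8], [0.4, 0.5]] det 1.0
origin [ 489.  -305.2] well centre pred [ 550.5 -329. ] seated meas [ 550.9 -328.8] [0.38329389 0.17846587]
slot pred [ 511.4 -384.6] meas [ 512.1 -384.7]
hatch local [[69.5, -9.1], [-67.2, -9.2], [-67.9, 97.4], [70.0, 99.5]]
wing world [ 422.43979502 -319.82079296] local [-50.27810063  45.97273373]
wing ang -120.63145507064114
loose [516.02096172  12.57116402]
flux [595.85486234  52.80268443]
fence end [ 538. -175.]
fence2 [ 550. -163.]
clamp a [729. -49.]
clamp b [616. -22.]
bigcup [537. -98.]
pink [426. -30.]
tw a [ 427. -123.]
tw b [ 296. -131.]
fence local [[120.0, 37.0], [153.0, 35.0], [111.0, -83.0]]
{'fx': 342.98521396850276, 'fy': 342.98521396850276, 'cx': 282.9115392230523, 'cy': 208.50185577175063, 'R': array([[-0.23313127, -0.97244364,  0.00178474],
       [-0.93929225,  0.22565802,  0.25847346],
       [-0.25175361,  0.05858186, -0.96601671]]), 't': array([624.72752567, -31.35529496, 389.14054847])}
```

The crop confirms the small brass cup at (716,199) has the same size as the seated cup at (339,177); the wing centre is at (349,433) and the slot at (459,249). I'll go above the loose cup.

Emit:
servo_tool(rows=[[[0.3,0.3,0.05],[0,0,0]],[[0.7,0.68,0.05],[0,0,0]],[[0.7,0.68,0.05],[0,0,0]],[[0.7,0.68,0.05],[0,0,0]],[[0.7,0.68,0.05],[0,0,0]],[[0.7,0.68,0.05],[0,0,0]],[[0.7,0.68,0.05],[0,0,0]],[[0.7,0.68,0.05],[0,0,0]],[[0.7,0.68,0.05],[0,0,0]],[[0.7,0.68,0.05],[0,0,0]],[[0.7,0.68,0.05],[0,0,0]],[[0.7,0.68,0.05],[0,0,0]],[[0.7,0.68,0.05],[0,0,0]],[[0.7,0.68,0.05],[0,0,0]],[[0.7,0.68,0.05],[0,0,0]],[[0.7,0.68,0.05],[0,0,0]],[[0.7,0.68,0.05],[0,0,0]],[[0.7,0.68,0.05],[0,0,0]],[[0.3,0.4,0],[0,0,0]],[[0,0,0],[0,0,0]]], claw=87)

```text
t: 2.1
eef_pos: [517.9, 12.5, 185.7]
tool_rot: [[0.972, -0.236, -0.002], [-0.236, -0.972, -0.001], [-0.001, 0.001, -1.0]]
force: [0.1, -0.4, 0.1]
width: 1.003
```

Emit:
servo_tool(rows=[[[0,0,0],[0,0,0.6]],[[0,0,0],[0,0,1]],[[0,0,0],[0,0,1]],[[0,0,0],[0,0,1]],[[0,0,0],[0,0,1]],[[0,0,0],[0,0,1]],[[0,0,0],[0,0,1]],[[0,0,0],[0,0,1]],[[0,0,0],[0,0,1]],[[0,0,0],[0,0,1]],[[0,0,0],[0,0,1]],[[0,0,0],[0,0,1]],[[0,0,0],[0,0,1]],[[0,0,0],[0,0,1]],[[0,0,0],[0,0,1]],[[0,0,0],[0,0,1]],[[0,0,0],[0,0,1]],[[0,0,0],[0,0,1]],[[0,0,0],[0,0,1]],[[0,0,0],[0,0,0]]])

```text
t: 4.1
eef_pos: [517.0, 15.3, 186.4]
tool_rot: [[-0.573, -0.819, -0.001], [-0.819, 0.573, 0.0], [0.0, 0.001, -1.0]]
force: [0.4, -0.5, -0.4]
width: 1.001
```

```bash
cat >> h.py <<'E'
def tool(target,psi=None):
    s=robot.get_state();R=np.array(s["tool_rot"]);d=np.array(target)-s["eef_pos"]
    y=np.degrees(np.arctan2(R[1,0],R[0,0]))
    print("t",round(s["t"],2),"pos",s["eef_pos"].round(1),"yaw",y.round(2),"z",R[:,2].round(4),"F",s["force"].round(1),"M",s["moment"].round(2),"w",round(s["width"]*87,1),"q",s["q"].round(1))
    print("units",(R.T@d/40).round(3),"turn z units",None if psi is None else round(-(((psi-y)+180)%360-180)/6,3))
E
python3 - <<'E'
from h import *
tool([516,12.6,150],-125.16)
c=optics.calibration("wrist");im=optics.capture("wrist");cv2.imwrite("pics/w1.png",im[...,::-1])
print(proj("wrist",np.array([516,12.6,36]),c))
np.savez("w1.npz",**c)
E
```

```text
t 4.1 pos [517.   15.3 186.4] yaw -124.99 z [-5.e-04  1.e-04 -1.e+00] F [ 0.4 -0.5 -0.4] M [ 0.1  -0.14  0.01] w 87.1 q [ 19.7  13.4 -17.6  -0.  -59.  -54.7]
units [ 0.069 -0.019  0.91 ] turn z units 0.028
[281.93085935 191.45796005]
```

View pics/w1.png

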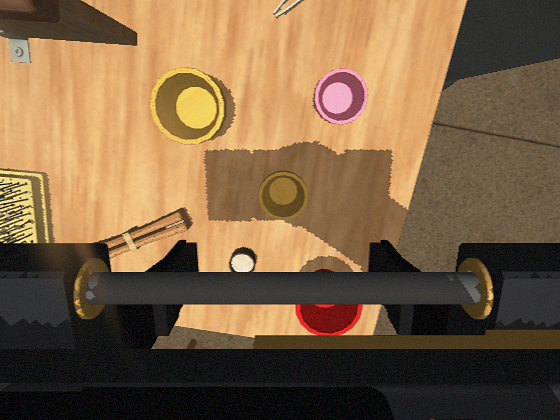

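The wrist view shows the chosen small brass cup at (283,195), just where it was predicted. The flux cup is at (242,262), the clamp at (150,232), and the finger path is clear.

```bash
python3 - <<'E'
from h import *
p=ray("wrist",(283.5,195.3),36);print(p)
p=(p+[516,12.6,36])/2; p[2]=12; tool(p,-125.16)
E
```

```text
[517.05585973  16.33776381  36.        ]
t 4.15 pos [517.1  15.2 186.4] yaw -124.88 z [-4.e-04  1.e-04 -1.e+00] F [ 0.5 -1.2 -0.3] M [ 0.12 -0.09  0.02] w 87.0 q [ 19.7  13.4 -17.6  -0.  -59.  -54.5]
units [ 2.300e-02 -1.000e-03  4.361e+00] turn z units 0.046
```

Emit:
servo_tool(rows=[[[0,0,0.6],[0,0,0.04]],[[0,0,0.8],[0,0,0]],[[0,0,0.8],[0,0,0]],[[0,0,0.8],[0,0,0]],[[0,0,0.8],[0,0,0]],[[0,0,0.4],[0,0,0]],[[0,0,0.16],[0,0,0]],[[0,0,0],[0,0,0]],[[0,0,0],[0,0,0]]])

```text
t: 5.05
eef_pos: [518.3, 15.0, 13.0]
tool_rot: [[-0.577, -0.817, 0.002], [-0.817, 0.577, 0.0], [-0.001, -0.001, -1.0]]
force: [0.4, 0.4, 0.3]
width: 0.996
```

Emit:
servo_tool(rows=[[[0,0,0],[0,0,0]],[[0,0,0],[0,0,0]],[[0,0,0],[0,0,0]],[[0,0,0],[0,0,0]],[[0,0,0],[0,0,0]],[[0,0,0],[0,0,0]],[[0,0,0],[0,0,0]],[[0,0,0],[0,0,0]],[[0,0,0],[0,0,0]]], claw=40, grip_force=15)

```text
t: 5.95
eef_pos: [517.6, 14.6, 12.2]
tool_rot: [[-0.578, -0.816, -0.0], [-0.816, 0.578, -0.0], [0.0, 0.0, -1.0]]
force: [-1.3, 1.0, 1.4]
width: 0.536
```

Emit:
servo_tool(rows=[[[0,0,-0.2],[0,0,0]],[[0,0,-0.6],[0,0,0]],[[0,0,-0.8],[0,0,0]],[[0,0,-0.8],[0,0,0]],[[0,0,-0.6],[0,0,0]],[[0,0,-0.4],[0,0,0]],[[0,0,0],[0,0,0]],[[0,0,0],[0,0,0]]])

```text
t: 6.75
eef_pos: [517.1, 14.6, 147.9]
tool_rot: [[-0.578, -0.816, -0.0], [-0.816, 0.578, 0.0], [-0.0, 0.0, -1.0]]
force: [-0.1, -0.8, -0.2]
width: 0.534
```

```bash
python3 - <<'E'
from h import *
tool([550.5,-329,150],-125.16)
E
```

```text
t 6.75 pos [517.1  14.6 147.9] yaw -125.31 z [-2.e-04  5.e-04 -1.e+00] F [-0.1 -0.8 -0.2] M [ 0.11 -0.1  -0.02] w 46.5 q [ 19.6  15.7 -20.7  -0.  -53.6 -54.9]
units [ 6.526 -5.647 -0.056] turn z units -0.026
```

The straight path passes the fence end, so I'll rise first and then travel above it.

Emit:
servo_tool(rows=[[[0,0,-0.7],[0,0,0]],[[0,0,-0.8],[0,0,0]],[[0.25,-0.2,-0.3],[0,0,0]],[[0.6,-0.5,0],[0,0,0]],[[0.6,-0.5,0],[0,0,0]],[[0.6,-0.5,0],[0,0,0]],[[0.6,-0.5,0],[0,0,0]],[[0.6,-0.55,0],[0,0,0]],[[0.6,-0.55,0],[0,0,0]],[[0.6,-0.55,0],[0,0,0]],[[0.6,-0.55,0],[0,0,0]],[[0.6,-0.55,0],[0,0,0]],[[0.6,-0.5,0],[0,0,0]],[[0.28,-0.22,0],[0,0,0]],[[0,0,0],[0,0,0]],[[0,0,0],[0,0,0]]])

```text
t: 8.35
eef_pos: [551.0, -329.3, 218.7]
tool_rot: [[-0.578, -0.816, -0.002], [-0.816, 0.578, 0.001], [0.0, 0.003, -1.0]]
force: [-0.7, 0.3, -0.3]
width: 0.537
```

```bash
python3 - <<'E'
from h import *
tool([550.7,-329,110],-125.16)
c=optics.calibration("wrist");im=optics.capture("wrist");cv2.imwrite("pics/w2.png",im[...,::-1])
np.savez("w2.npz",**c)
for n,X in [("seat rim",[550.7,-329,43]),("slot",[511.4,-384.6,58])]: print(n,proj("wrist",np.array(X),c))
e=robot.get_state()["eef_pos"];print("cup rim",proj("wrist",e+[0,0,24],c))
E
```

```text
t 8.35 pos [ 551.  -329.3  218.7] yaw -125.33 z [-0.0023  0.0014 -1.    ] F [-0.7  0.3 -0.3] M [ 0.13 -0.12 -0.01] w 46.7 q [-16.5  23.9   2.8  -0.  -69.1 -18.8]
units [-0.003  0.005  2.718] turn z units -0.028
seat rim [282.85043293 188.91105493]
slot [282.75026346 118.80160281]
cup rim [282.63470845 283.22504699]
```

View pics/w2.png

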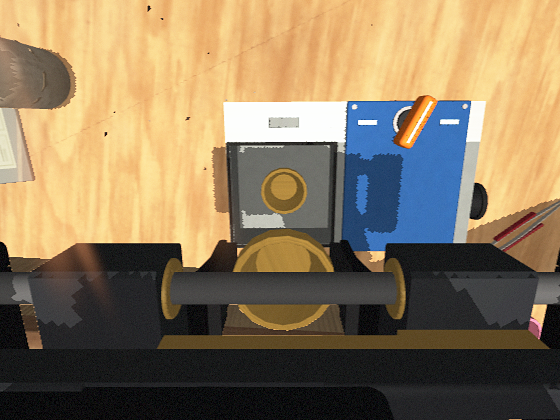

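View: seated cup rim at (284,191), slot at (284,122), held cup rim at (284,280). I'll compare the two cup centres by ray.

```bash
python3 - <<'E'
from h import *
im=cv2.imread("pics/w2.png")
c=dict(np.load("w2.npz"));s=robot.get_state();R=np.array(s["tool_rot"])
a=ray("wrist",(284,191),43,c);b=ray("wrist",(284,279.5),s["eef_pos"][2]+24,c);sl=ray("wrist",(284,122.5),58,c)
print(a,b,sl,"tool delta mm seat-cup",(R.T@(a-b)).round(1),"slot-seat",np.linalg.norm((sl-a)[:2]))
print("cup vs tcp",(R.T@(b-s["eef_pos"])).round(1))
# refine rim circle by colour
hsv=cv2.cvtColor(im,cv2.COLOR_BGR2HSV);m=cv2.inRange(hsv,(15,90,60),(32,255,255))
roi=m[150:225,245:325];ct=max(cv2.findContours(roi,cv2.RETR_EXTERNAL,cv2.CHAIN_APPROX_NONE)[0],key=cv2.contourArea)
print("ellipse",cv2.fitEllipse(cv2.convexHull(ct)),"off 245,150")
E
```

```text
[ 550.9964791  -326.58757729   43.        ] [ 549.77981367 -330.03323559  243.27218319] [ 512.35762113 -381.28301008   58.        ] tool delta mm seat-cup [ -3.5   0.6 200.3] slot-seat 66.96679560337334
cup vs tcp [  1.8   0.6 -24. ]
ellipse ((38.50246810913086, 40.44064712524414), (46.02833938598633, 46.17329025268555), 66.46881103515625) off 245,150
```

Emit:
servo_tool(rows=[[[-0.06,0.01,0.4],[0,0,-0.03]],[[0,0,0.8],[0,0,0]],[[0,0,0.8],[0,0,0]],[[0,0,0.8],[0,0,0]],[[0,0,0.6],[0,0,0]],[[0,0,0.4],[0,0,0]],[[0,0,0.2],[0,0,0]],[[0,0,0.15],[0,0,0]],[[0,0,0.1],[0,0,0]],[[0,0,0.1],[0,0,0]],[[0,0,0.1],[0,0,0]],[[0,0,0.1],[0,0,0]],[[0,0,0.05],[0,0,0]],[[0,0,0.04],[0,0,0]],[[0,0,0],[0,0,0]],[[0,0,0],[0,0,0]]])

```text
t: 10.0
eef_pos: [553.8, -327.9, 42.5]
tool_rot: [[-0.573, -0.819, 0.002], [-0.819, 0.573, -0.003], [0.001, -0.004, -1.0]]
force: [-8.3, 8.2, 30.9]
width: 0.54
```

```bash
python3 - <<'E'
from h import *
tool([550.7,-329,31],-125.16)
E
```

```text
t 10.0 pos [ 553.8 -327.9   42.5] yaw -124.97 z [ 0.0024 -0.0029 -1.    ] F [-8.3  8.2 30.9] M [ 2.88  2.82 -0.02] w 47.0 q [-16.2  33.3  -9.    0.2 -47.5 -18.9]
units [0.067 0.049 0.286] turn z units 0.031
```

The fingertips have met the seated cup's rim: tips at z 42.5, rim at 43, both cups 47 mm wide. The loose foot is already 13 mm inside, so I'll back off until the force is gone, then open and let the taper guide the 12 mm drop.

Emit:
servo_tool(rows=[[[0,0,-0.15],[0,0,0]],[[0,0,-0.1],[0,0,0]],[[0,0,-0.05],[0,0,0]],[[0,0,0],[0,0,0]],[[0,0,0],[0,0,0]]])

```text
t: 10.5
eef_pos: [552.5, -327.4, 45.7]
tool_rot: [[-0.575, -0.818, -0.001], [-0.818, 0.575, 0.0], [0.0, 0.001, -1.0]]
force: [0.5, 0.5, -0.6]
width: 0.536
```

```bash
python3 - <<'E'
from h import *
tool([550.7,-329,44.5],-125.16)
c=optics.calibration("wrist");im=optics.capture("wrist");im2=optics.capture("top")
a=im[150:400,160:410,::-1];b=cv2.resize(im2[175:230,325:385,::-1],None,fx=7,fy=7,interpolation=cv2.INTER_CUBIC)
o=np.zeros((390,800,3),np.uint8);a=cv2.resize(a,None,fx=1.5,fy=1.5);o[:375,:375]=a;b=b[:,:420];o[:385,380:800]=b;cv2.imwrite("pics/w3.png",o)
E
```

```text
t 10.5 pos [ 552.5 -327.4   45.7] yaw -125.13 z [-1.3e-03  4.0e-04 -1.0e+00] F [ 0.5  0.5 -0.6] M [ 0.12 -0.14 -0.05] w 46.6 q [-16.2  33.1  -8.8  -0.  -48.2 -18.9]
units [0.057 0.014 0.029] turn z units 0.006
```

View pics/w3.png

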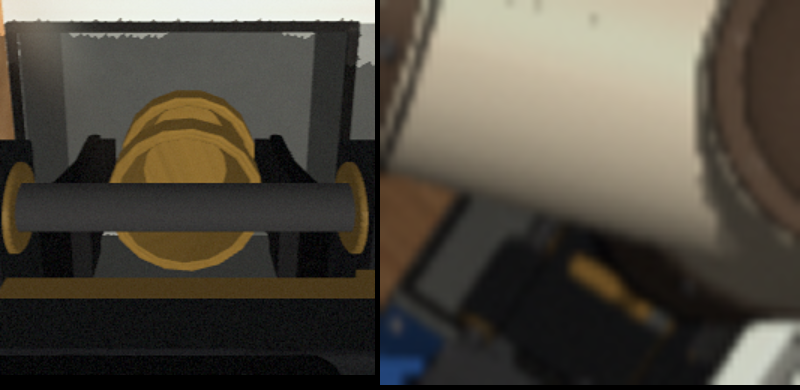

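The loose cup sits over and inside the seated rim, centred sideways at about x 187 for both, with zero force. Releasing.

Emit:
servo_tool(rows=[[[0,0,0],[0,0,0]],[[0,0,0],[0,0,0]],[[0,0,0],[0,0,0]],[[0,0,0],[0,0,0]],[[0,0,0],[0,0,0]],[[0,0,0],[0,0,0]]], claw=60)

```text
t: 11.2
eef_pos: [552.9, -327.5, 46.6]
tool_rot: [[-0.575, -0.818, 0.0], [-0.818, 0.575, -0.0], [-0.0, -0.0, -1.0]]
force: [-0.4, -0.2, -0.1]
width: 0.69
```

Emit:
servo_tool(rows=[[[0,0,-0.2],[0,0,0]],[[0,0,-0.6],[0,0,0]],[[0,0,-0.8],[0,0,0]],[[0,0,-0.8],[0,0,0]],[[0,0,-0.8],[0,0,0]],[[0,0,-0.6],[0,0,0]],[[0,0,-0.2],[0,0,0]],[[0,0,0],[0,0,0]]])

```text
t: 12.0
eef_pos: [553.3, -327.6, 208.1]
tool_rot: [[-0.575, -0.818, 0.003], [-0.818, 0.575, -0.001], [-0.001, -0.003, -1.0]]
force: [-0.7, -0.5, -0.2]
width: 0.694
```

```bash
python3 - <<'E'
from h import *
tool([422.4,-319.8,200],-155.7)
c=optics.calibration("wrist");im=optics.capture("wrist");cv2.imwrite("pics/w4.png",cv2.resize(im[60:260,200:500,::-1],None,fx=2.6,fy=2.6,interpolation=cv2.INTER_CUBIC))
np.savez("w4.npz",**c)
print(proj("wrist",np.array([551,-328,55]),c))
E
```

```text
t 12.0 pos [ 553.3 -327.6  208.1] yaw -125.11 z [ 2.9e-03 -8.0e-04 -1.0e+00] F [-0.7 -0.5 -0.2] M [ 0.15 -0.11 -0.02] w 60.4 q [-16.2  24.3   1.8  -0.  -67.4 -18.9]
units [1.723 2.788 0.192] turn z units 5.098
[284.99604543 191.82972815]
```

View pics/w4.png

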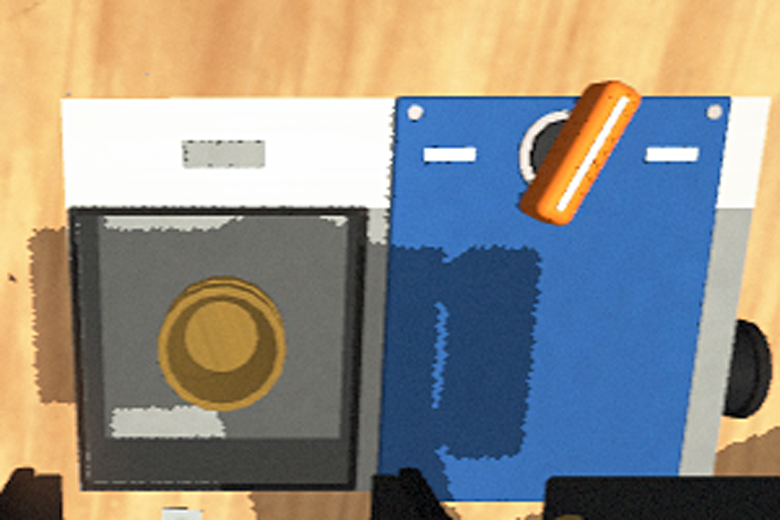

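The loose cup is nested: rim centre (222,347) in the crop, size and parallax match z 55, with the seated rim just showing behind it. The wing's top line runs (622,105) to (562,205).

```bash
python3 - <<'E'
from h import *
c=dict(np.load("w4.npz"));W=lambda u,v,z:ray("wrist",(200+u/2.6,60+v/2.6),z,c)[:2]
a,b=W(624,98,95),W(559,210,95);m1,m2=W(450,155,70),W(672,154,70)
ang=lambda d:np.degrees(np.arctan2(d[1],d[0]))
print("wing mid",(a+b)/2,"yaw",ang(a-b),ang(b-a),"marks yaw",ang(m2-m1),"mark mid",(m1+m2)/2,"rel",ang(a-b)-ang(m2-m1))
print("cup",W(222,347,55),"slot",W(223,154,58))
tool([422.4,-319.8,200],-155.7)
E
```

```text
wing mid [ 423.24004418 -318.73750568] yaw -151.19072300307857 28.809276996921444 marks yaw 145.11767516286324 mark mid [ 423.04177098 -318.4340982 ] rel -296.3083981659418
cup [ 551.60047191 -326.50900463] slot [ 512.63443429 -381.53191148]
t 12.05 pos [ 552.5 -327.2  206.2] yaw -125.13 z [-1.e-04  7.e-04 -1.e+00] F [-1.   0.8 -1. ] M [ 0.12 -0.07  0.  ] w 59.9 q [-16.2  24.3   1.7  -0.  -67.4 -18.9]
units [1.722 2.767 0.156] turn z units 5.096
```

Emit:
servo_tool(rows=[[[0.2,0.3,0],[0,0,0]],[[0.4,0.6,0],[0,0,0]],[[0.4,0.6,0],[0,0,0]],[[0.4,0.6,0],[0,0,0]],[[0.32,0.68,0],[0,0,0]],[[0,0,0],[0,0,0.7]],[[0,0,0.5],[0,0,1]],[[0,0,0.5],[0,0,1]],[[0,0,0],[0,0,1]],[[0,0,0],[0,0,0.98]],[[0,0,0],[0,0,0]],[[0,0,0],[0,0,0]]], claw=50)

```text
t: 13.25
eef_pos: [421.6, -319.5, 165.3]
tool_rot: [[-0.892, -0.453, -0.002], [-0.453, 0.892, 0.001], [0.002, 0.002, -1.0]]
force: [0.0, 0.2, -0.6]
width: 0.576
```

```bash
python3 - <<'E'
from h import *
tool([422.7,-319.4,78],-153.2)
c=optics.calibration("wrist");im=optics.capture("wrist");cv2.imwrite("pics/w5.png",im[...,::-1])
np.savez("w5.npz",**c)
print(proj("wrist",np.array([422.7,-319.4,95]),c))
E
```

```text
t 13.25 pos [ 421.6 -319.5  165.3] yaw -153.08 z [-0.0023  0.0011 -1.    ] F [ 0.   0.2 -0.6] M [ 0.05 -0.12  0.03] w 50.1 q [-19.6  15.7 -17.7  -0.  -56.7 -43.5]
units [-0.028 -0.014  2.183] turn z units 0.021
[281.53834185 221.00141049]
```

View pics/w5.png

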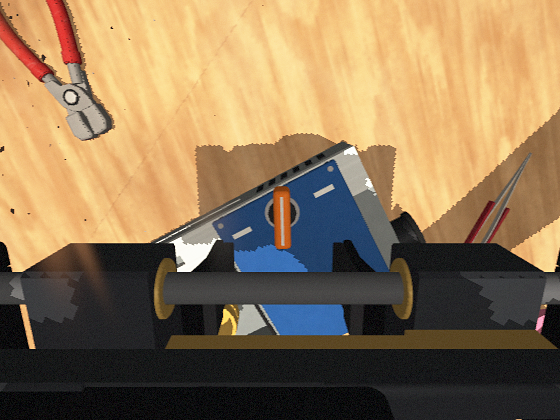

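The wing stands upright in the image at (283,217), so the jaws are square to it and centred. Descend and grip.

Emit:
servo_tool(rows=[[[0,0,0.4],[0,0,0]],[[0,0,0.6],[0,0,0]],[[0,0,0.6],[0,0,0]],[[0,0,0.4],[0,0,0]],[[0,0,0.18],[0,0,0]],[[0,0,0],[0,0,0]]])

```text
t: 13.9
eef_pos: [421.7, -319.6, 78.4]
tool_rot: [[-0.892, -0.452, -0.002], [-0.452, 0.892, 0.001], [0.002, 0.002, -1.0]]
force: [0.1, 0.5, 0.2]
width: 0.572
```

Emit:
servo_tool(rows=[[[0,0,0],[0,0,0]],[[0,0,0],[0,0,0]],[[0,0,0],[0,0,0]],[[0,0,0],[0,0,0]],[[0,0,0],[0,0,0]],[[0,0,0],[0,0,0]],[[0,0,0],[0,0,0]]], claw=5, grip_force=20)

```text
t: 14.6
eef_pos: [422.4, -319.9, 79.6]
tool_rot: [[-0.892, -0.451, 0.0], [-0.451, 0.892, -0.0], [-0.0, -0.0, -1.0]]
force: [-0.6, 0.4, 1.6]
width: 0.137
```

```bash
python3 - <<'E'
from h import *
s=robot.get_state()
tool(s["eef_pos"]+[.818*110,-.575*110,0],-153.2)
E
```

```text
t 14.6 pos [ 422.4 -319.9   79.6] yaw -153.19 z [ 2.e-04 -3.e-04 -1.e+00] F [-0.6  0.4  1.6] M [ 0.   -0.07 -0.01] w 11.9 q [-19.6  21.6 -23.6   0.  -44.7 -43.6]
units [-1.294e+00 -2.426e+00  1.000e-03] turn z units 0.002
```

Emit:
servo_tool(rows=[[[-0.05,-0.1,0],[0,0,0]],[[-0.12,-0.22,0],[0,0,0]],[[-0.16,-0.3,0],[0,0,0]],[[-0.16,-0.3,0],[0,0,0]],[[-0.16,-0.3,0],[0,0,0]],[[-0.16,-0.3,0],[0,0,0]],[[-0.16,-0.3,0],[0,0,0]],[[-0.12,-0.22,0],[0,0,0]],[[-0.08,-0.15,0],[0,0,0]],[[-0.06,-0.11,0],[0,0,0]],[[0,0,0],[0,0,0]],[[0,0,0],[0,0,0]]])

```text
t: 15.8
eef_pos: [508.5, -380.3, 79.6]
tool_rot: [[-0.892, -0.451, 0.002], [-0.451, 0.892, -0.001], [-0.001, -0.002, -1.0]]
force: [1.2, -0.4, 0.5]
width: 0.135
```

```bash
python3 - <<'E'
from h import *
tool([511.5,-383.5,79],-153.2)
E
```

```text
t 15.8 pos [ 508.5 -380.3   79.6] yaw -153.18 z [ 0.0022 -0.0014 -1.    ] F [ 1.2 -0.4  0.5] M [-0.31 -0.38  0.  ] w 11.7 q [-22.2  30.2  -8.4   0.  -51.3 -41. ]
units [-0.031 -0.105  0.015] turn z units 0.003
```

Emit:
servo_tool(rows=[[[-0.02,-0.04,0],[0,0,0]],[[-0.02,-0.04,0],[0,0,0]],[[0,0,0],[0,0,0]],[[0,0,0],[0,0,0]]])

```text
t: 16.2
eef_pos: [510.4, -381.7, 79.3]
tool_rot: [[-0.893, -0.451, -0.0], [-0.451, 0.893, 0.0], [0.0, 0.0, -1.0]]
force: [-1.1, 0.2, 2.4]
width: 0.141
```

Emit:
servo_tool(rows=[[[-0.02,-0.04,0],[0,0,0]],[[-0.02,-0.04,0],[0,0,0]],[[0,0,0],[0,0,0]],[[0,0,0],[0,0,0]]])

```text
t: 16.6
eef_pos: [512.2, -383.0, 79.3]
tool_rot: [[-0.893, -0.451, -0.003], [-0.451, 0.893, 0.002], [0.002, 0.003, -1.0]]
force: [-2.8, 4.4, 4.8]
width: 0.133
```

Emit:
servo_tool(rows=[[[-0.02,-0.04,0],[0,0,0]],[[0,0,0],[0,0,0]],[[0,0,0],[0,0,0]]])

```text
t: 16.9
eef_pos: [512.2, -383.0, 79.2]
tool_rot: [[-0.893, -0.451, -0.006], [-0.451, 0.893, 0.004], [0.004, 0.007, -1.0]]
force: [-5.6, 7.6, 8.2]
width: 0.136
```

At the stop (TCP no longer moves, force rises to 9 N). Relax slightly and turn the fastener clockwise by 62°.

Emit:
servo_tool(rows=[[[0.02,0.04,0],[0,0,0]],[[0,0,0],[0,0,0.5]],[[0,0,0],[0,0,1]],[[0,0,0],[0,0,1]],[[0,0,0],[0,0,1]],[[0,0,0],[0,0,1]],[[0,0,0],[0,0,1]],[[0,0,0],[0,0,1]],[[0,0,0],[0,0,1]],[[0,0,0],[0,0,1]],[[0,0,0],[0,0,1]],[[0,0,0],[0,0,0.8]],[[0,0,0],[0,0,0]],[[0,0,0],[0,0,0]]])

```text
t: 18.3
eef_pos: [512.2, -382.6, 78.6]
tool_rot: [[-0.819, 0.574, -0.003], [0.574, 0.819, 0.003], [0.004, 0.0, -1.0]]
force: [-2.5, 5.1, 2.9]
width: 0.135
```

```bash
python3 - <<'E'
from h import *
tool([512.2,-383,79],144.95)
E
```

```text
t 18.3 pos [ 512.2 -382.6   78.6] yaw 144.97 z [-0.0032  0.0028 -1.    ] F [-2.5  5.1  2.9] M [1.48 0.51 0.01] w 11.7 q [-2.230e+01  3.080e+01 -7.400e+00 -1.000e-01 -5.210e+01 -1.026e+02]
units [-0.006 -0.008 -0.01 ] turn z units 0.003
```

Emit:
servo_tool(rows=[[[0,0,0],[0,0,0]],[[0,0,0],[0,0,0]],[[0,0,0],[0,0,0]],[[0,0,0],[0,0,0]],[[0,0,-0.3],[0,0,0]],[[0,0,-0.6],[0,0,0]],[[0,0,-0.6],[0,0,0]],[[0,0,-0.5],[0,0,0]],[[0,0,0],[0,0,0]],[[0,0,0],[0,0,0]]], claw=40)

```text
t: 19.3
eef_pos: [513.6, -384.0, 160.2]
tool_rot: [[-0.819, 0.574, 0.002], [0.574, 0.819, -0.0], [-0.001, 0.001, -1.0]]
force: [-0.3, 0.3, -0.5]
width: 0.464
```

```bash
python3 - <<'E'
from h import *
tool([512.2+.576*37,-383+.818*37,79],144.95)
c=optics.calibration("wrist");im=optics.capture("wrist");cv2.imwrite("pics/w6.png",im[...,::-1])
E
```

```text
t 19.3 pos [ 513.6 -384.   160.2] yaw 144.99 z [ 1.6e-03 -3.0e-04 -1.0e+00] F [-0.3  0.3 -0.5] M [ 0.01 -0.12 -0.02] w 40.4 q [ -22.4   26.2   -2.2   -0.   -61.5 -102.6]
units [0.042 0.924 2.03 ] turn z units 0.007
```

View pics/w6.png

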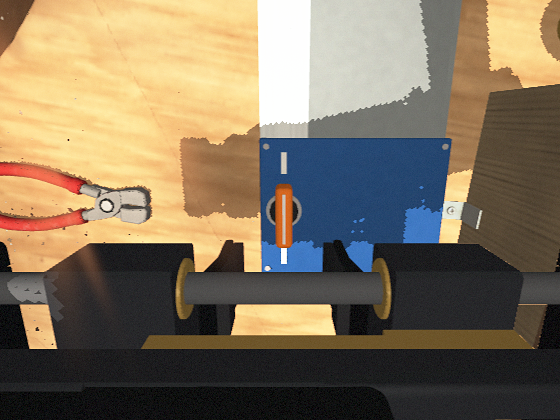

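The wing (284,195–245) is in line with both white marks at (284,162) and (284,256), and the hatch is home. Now press on the plate with closed fingers, clear of the fence.

Emit:
servo_tool(rows=[[[0,0.3,0],[0,0,0]],[[0,0.4,0],[0,0,0]],[[0,0.22,0],[0,0,0]],[[0,0,0],[0,0,0]],[[0,0,0.4],[0,0,0]],[[0,0,0.6],[0,0,0]],[[0,0,0.6],[0,0,0]],[[0,0,0.4],[0,0,0]],[[0,0,0.15],[0,0,0]],[[0,0,0],[0,0,0]],[[0,0,0],[0,0,0]]], claw=0)

```text
t: 20.45
eef_pos: [535.2, -354.2, 74.3]
tool_rot: [[-0.819, 0.573, 0.001], [0.573, 0.819, -0.001], [-0.002, 0.0, -1.0]]
force: [-0.3, -0.4, -0.3]
width: 0.008
```

Emit:
servo_tool(rows=[[[0,0,0.05],[0,0,0]],[[0,0,0.05],[0,0,0]],[[0,0,0.05],[0,0,0]],[[0,0,0],[0,0,0]],[[0,0,0],[0,0,0]]])

```text
t: 20.95
eef_pos: [535.1, -354.1, 68.3]
tool_rot: [[-0.819, 0.573, 0.001], [0.573, 0.819, -0.001], [-0.002, 0.0, -1.0]]
force: [-0.8, 0.6, 4.8]
width: 0.006
```

Emit:
servo_tool(rows=[[[0,0,0.05],[0,0,0]],[[0,0,0.05],[0,0,0]],[[0,0,0],[0,0,0]],[[0,0,0],[0,0,0]]])

```text
t: 21.35
eef_pos: [535.1, -354.1, 64.8]
tool_rot: [[-0.82, 0.573, 0.001], [0.573, 0.82, -0.001], [-0.002, 0.0, -1.0]]
force: [-1.4, 1.3, 7.6]
width: 0.002
```

It is going down against the springs, so the pin has dropped into its slot. Press to the bottom with some surplus.

Emit:
servo_tool(rows=[[[0,0,0.05],[0,0,0]],[[0,0,0.05],[0,0,0]],[[0,0,0.05],[0,0,0]],[[0,0,0],[0,0,0]],[[0,0,0],[0,0,0]],[[0,0,0],[0,0,0]]])

```text
t: 21.95
eef_pos: [535.3, -354.2, 64.0]
tool_rot: [[-0.821, 0.572, 0.002], [0.572, 0.821, -0.003], [-0.004, -0.001, -1.0]]
force: [-7.8, 8.4, 28.3]
width: 0.01
```

```bash
python3 - <<'E'
from h import *
tool([535,-354,64],144.95)
im=optics.capture("wrist");b=optics.capture("side")
cv2.imwrite("pics/w7.png",np.hstack([cv2.resize(im,(400,300)),cv2.resize(b[150:255,230:370],(400,300))])[...,::-1])
E
```

```text
t 21.95 pos [ 535.3 -354.2   64. ] yaw 145.14 z [ 0.0023 -0.0028 -1.    ] F [-7.8  8.4 28.3] M [2.44 2.07 0.01] w 0.9 q [-1.900e+01  3.170e+01 -8.200e+00  1.000e-01 -4.990e+01 -1.059e+02]
units [ 0.009 -0.     0.001] turn z units 0.032
```

View pics/w7.png

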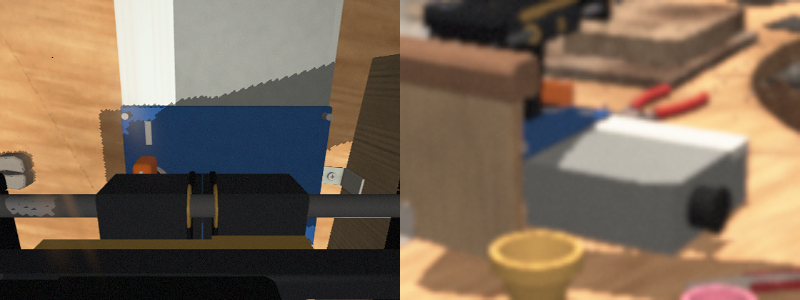

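At z 64.0 with the force rising steeply to 28 N, the hatch is on its stop. The side reaction pushes it towards its home stop. I'm handing in.

```bash
python3 -c "
from h import *
print(robot.finish_job()); tool([535,-354,64],144.95)"
```

```text
the job is handed in; nothing more can be done
None
the job is handed in; nothing more can be done
```

I carried out all four steps in order and handed the job in at about 22 s with the hatch held down. The hand-in reports no verdict, so the result is not confirmed beyond my own checks.

- **Cup:** On the first descent the fingertips met the seated cup's rim, with a force of about 31 N. I backed off until the force was gone and let the loose cup drop about 12 mm into the taper. The wrist picture afterwards showed it upright and nested, with its rim at about 55 mm. I did not look at it again once the hatch covered it.
- **Hatch:** I drew it by the wing until it stopped moving, about 110 mm, where the force rose to about 9 N.
- **Fastener:** I turned it about 62° clockwise, and the wrist picture showed the wing in line with both white marks. The hatch then sank against its springs, so the pin dropped into its slot.
- **Final press:** The fingertips rested on the plate at z 64.0 mm with about 28 N down. The roughly 11 N side reaction pushes the hatch towards its home stop.

**Disagreement:** The wrist and top cameras differed by 2–3 mm in position and about 4° in wing angle. The side force in the final press was larger than I expected.

The arm was not brought near the flux cup, ring clamp or tweezers after the pick, but I made no final check of where they lie.

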